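Release the latched channel key on a dental bench's suction console

TASK

One of the four identical keys on the suction console has been left latched down; the others are free but worn and sagging, so feel for it: tap them lightly with closed fingertips, and press the one that stands firm all the way down so that its catch lets go and it springs up. Do not push a free key far down, for that would latch it, and leave the jars, pot, cast and other things where they are. Finish with the hand clear of everything.

Things in the scene. Friction and masses are not known exactly. Their poses are not given: they have to be found in the camera images.
- console: Fixed suction console: flat grey box 180 x 290 x 45 mm (its x, y, z) on the table, turned up to 0.35 rad about vertical; origin at the centre of its underside. Four keys stand in a row along its y, 20 mm to the -x side of its centre, at y = -82.5, -27.5, 27.5, 82.5 mm. Behind the row (+x) two jars stand on it; in front lies a wooden block.
- key_a_top (a point): Centre of the top face of key a (moves with the key); axes parallel to the console's. Four identical white square caps, 28 x 28 mm, 55 mm apart. Names do not follow the order in the row: any key may stand at any place. A key's face is 64 mm above the table when at the top of its travel. Each key stands over a flat black 42 x 42 mm bezel, 48 mm above the table.
- key_a (a joint): How far key a is down, in m: 0 at the top, 0.011 fully down. Any of the four may be the latched one. All four start 1.5 to 4 mm down, free or latched, so height does not tell them apart. Any free key is soft: it starts to move at under 1 N, then 0.25 N per mm, under 2 N when 8 mm down; let go, it comes back to about 4 mm down or higher.
- key_b_top (a point): Centre of the top face of key b (moves with the key); axes parallel to the console's. Four identical white square caps, 28 x 28 mm, 55 mm apart. Names do not follow the order in the row: any key may stand at any place. As key_a_top.
- key_b (a joint): How far key b is down, in m: 0 at the top, 0.011 fully down. Any of the four may be the latched one. As key_a.
- key_c_top (a point): Centre of the top face of key c (moves with the key); axes parallel to the console's. Four identical white square caps, 28 x 28 mm, 55 mm apart. Names do not follow the order in the row: any key may stand at any place. As key_a_top.
- key_c (a joint): How far key c is down, in m: 0 at the top, 0.011 fully down. Any of the four may be the latched one. As key_a.
- key_d_top (a point): Centre of the top face of key d (moves with the key); axes parallel to the console's. Four identical white square caps, 28 x 28 mm, 55 mm apart. Names do not follow the order in the row: any key may stand at any place. As key_a_top.
- key_d (a joint): How far key d is down, in m: 0 at the top, 0.011 fully down. Any of the four may be the latched one. As key_a.
- catch (a joint): Hidden catch inside the latched key, whichever that is, in m: 0 holding, from about 0.0055 let go. It holds its key 3 mm down and firm up to about 5 N; beyond that the key can be pushed on, reaching about 8 N, and moves the catch. With the key 10 mm down or deeper the catch has let go and stays so; when the finger leaves, that key springs up to 0.
- trip_1 (a joint): Hidden catch inside one of the free keys, in m: 0 untripped, and so it must stay. It cannot be touched, only trips, firmly, when its key is pushed more than 8 mm down, which spoils the job.
- trip_2 (a joint): Hidden catch inside one of the free keys, in m: 0 untripped, and so it must stay. It cannot be touched, only trips, firmly, when its key is pushed more than 8 mm down, which spoils the job.
- trip_3 (a joint): Hidden catch inside one of the free keys, in m: 0 untripped, and so it must stay. It cannot be touched, only trips, firmly, when its key is pushed more than 8 mm down, which spoils the job.
- jar_a: Small clear powder jar, 38 mm across, 38 mm tall, standing on the console's rear deck; origin at the centre of its underside. Leave it alone.
- jar_b: Second small powder jar, same as jar_a, on the console's rear deck; origin at the centre of its underside. Leave it alone.
- block: Wooden block 20 x 90 x 14 mm lying on the console's front strip, along the key row, about 52 mm from the key centres; origin at the centre of its underside. Leave it alone.
- glue: White glue bottle with a blue cap, 42 mm across, 95 mm tall, standing on the table to the right of the console; origin at the centre of its underside. Leave it alone.
- cast: Plaster dental cast with a row of teeth, 62 x 66 x 31 mm, on the table to the left of the console; origin at the centre of its underside. Leave it alone.
- brush_pot: White pot with brushes, 66 mm across, 85 mm tall, its brushes reaching up to 153 mm, on the table to the left of the console; origin at the centre of its underside. Leave it alone.
- eraser: Dark rubber block 55 x 22 x 13 mm on the table to the right of the console; origin at the centre of its underside. Leave it alone.
Things that resemble listed ones, but are neither listed nor needed, are in the scene too. Leave any green look-alike of the part that bears key_b_top alone.

How it is judged:
By the outcome, as a careful person would: the job done as asked, in the order asked, and still so for the second after the job is handed in, with the robot touching nothing.
It also fails if it takes over 51 s, if anything falls off the work surface, if the arm or the gripper's body presses on something with over 40 N, if the wrist force passes 120 N, or if a joint passes its speed limit or range.

ROBOT

A 7-joint arm with a two-finger parallel gripper is mounted at the origin on the work surface. World frame = base frame: x ahead of the robot, y to its left, z up, the work surface at z = 0. Lengths are in m, angles in rad, forces in N, time in s.
With the tool pointing down it reaches from about 0.425 to 0.95 m from the base axis. Payload 4.7 kg.
Tool frame: the origin (TCP) lies on the centre line of the jaws, within the pads' length; the fingertips stand robot.nose_length ahead of it and the grasp point (between the pads) lies 8 mm behind it (robot.nose_length is the distance from the TCP to the fingertips, in m); z points along the fingers, x is the direction in which the jaws open and shut, and the axes are right-handed (so a half turn about z gives the same grasp; the last joint's range is limited). The gripper opens to 85 mm and grips with 20 to 120 N. Pads are 22 mm wide; open, the fingers measure 114 mm over their backs; the gripper's body (76 mm by 85 mm) begins 54 mm behind the grasp point. The pads swing forward as they close: fully open they stand 13 mm farther back than shut.
Start: joints at [1.182, 0.469, -0.049, 1.532, 0.024, 1.141, -0.082], TCP at [0.238, -0.632, 0.205] pointing down, gripper open.
Joint ranges: [-2.59, 2.59], [-0.33, 1.99], [-1.39, 1.29], [0.1, 2.45], [-1.04, 4.18], [0.21, 1.99], [-2.66, 2.66]. Speed limits (rad/s): [2.57, 2.57, 3.14, 3.14, 3.14, 3.14, 3.14].

INTERFACE

Orientations are given as [roll, pitch, yaw] about the fixed x, y, z axes, in that order (R = Rz(yaw) Ry(pitch) Rx(roll)).
In Python, from plant import robot gives the robot as it stands. Calls block until the motion is done:
- robot.goto(position, orientation): joint-space move of the TCP to a pose.
- robot.move_straight(position, vel=0.15, attitude=None, contact_N=None): straight line of the TCP; attitude=None keeps the orientation; vel is the mean speed in m/s. With contact_N (N) it stops when the force on the tool has changed by that much, and returns True; else False.
- robot.move_joints(angles): joint-space move.
- robot.grip(opening, strength=None): opening from 0.0 (shut) to 1.0 (fully open); strength is the grip in N (None keeps the last); returns when the fingers have stopped.
- robot.sleep(seconds).
- robot.inverse_kinematics(position, orientation): joint angles nearest the present ones, or None.
- robot.sense(): the state.
- robot.grab_frame(name): name is "side" or "top" or "wrist"; returns a dict with "image" (400x640x3 uint8, red, green, blue), "range_z" (400x640 float32, m along the optical axis (not along the pixel's ray), 0 where there is no reading), "fx", "fy", "cx", "cy" (pixels), "R" (3x3) and "t" (3): a world point X has camera coordinates R X + t. Camera axes: x right, y down, z forward; pixel columns grow to the right and rows downward; lengths in m; the calibration is good to about 2 mm. A picture is of the moment at which its call begins.
A pose or a line that the arm cannot do raises robot.IKError and nothing moves.
- robot.close_job(): hands the job in, once; it reports no verdict.
The state is a dict: "t": time; "joint_pos": joint angles; "joint_velocities": joint speeds; "effort": joint torques, N m; "tcp_pos": TCP position; "tcp_rot": TCP orientation; "wrist_force": force on the tool from outside, world axes, zero at the start; "torque": the same for the moment, N m; "opening": opening from 0.0 (shut) to 1.0 (fully open).
Only numpy, scipy, OpenCV 4.12 (cv2) and the standard library are available. Lean on these libraries where they do the work, as an engineer would, in place of code of your own. Each camera call takes 0.05 s, during which the arm holds its last target. There are 200 camera calls.

## Working session

There is one attempt and no reset: what is moved stays moved. The work goes in short steps, each a Python script; the robot and the scene stay as the last script left them, time stands still between calls to the robot, and variables do not carry over. Pictures are saved under pics/ and viewed, on a budget of 10 in all, crops included, one or two more only if the job needs it, and the job is handed in when it is done.

```bash
mkdir -p pics; ls; python3 - <<'E'
from plant import robot
import cv2,numpy as np
print(robot.sense(), robot.nose_length)
for n in ("top","side"):
    f=robot.grab_frame(n); cv2.imwrite(f"pics/{n}0.png",f["image"][:,:,::-1])
    np.savez(f"{n}0.npz",**f); print(n,f["fx"],f["R"],f["t"])
E
```

```text
pics
{'t': 0.0, 'joint_pos': array([ 1.1821069 ,  0.46945625, -0.04863257,  1.53368828,  0.02408541,
        1.14098191, -0.08230811]), 'joint_velocities': array([ 2.14218535e-04, -1.18450824e-03,  6.90175921e-06, -1.05914255e-05,
       -6.47734298e-04,  5.82882543e-04,  1.13911276e-03]), 'effort': array([ 4.97387884e-05, -5.10315478e+01, -4.72170417e-02, -2.37718892e+01,
        1.06715763e-02,  7.51766260e-03, -4.89004975e-06]), 'tcp_pos': array([ 0.23746476, -0.63117775,  0.20385398]), 'tcp_rot': array([ 3.14155214e+00,  1.94845177e-03, -1.21095607e+00]), 'wrist_force': array([0.13084024, 0.26601557, 0.32432143]), 'torque': array([-0.00475463,  0.01316899, -0.03378592]), 'opening': 1.0018397665263017} 0.011
top 426.66427494506087 [[-0.0107132  -0.99994125  0.00165042]
 [-0.98589409  0.01028698 -0.16705392]
 [ 0.16702713 -0.00341683 -0.98594638]] [0.05915169 0.51325576 0.90848489]
side 492.479429769231 [[-0.85970828 -0.51039022  0.02008735]
 [-0.37484901  0.60371019 -0.70357816]
 [ 0.34697247 -0.61240169 -0.71033391]] [0.46912364 0.20207111 1.24384733]
```

View pics/top0.png

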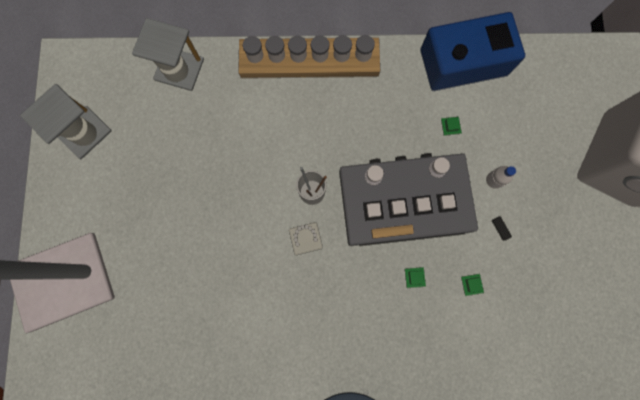

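View pics/side0.png

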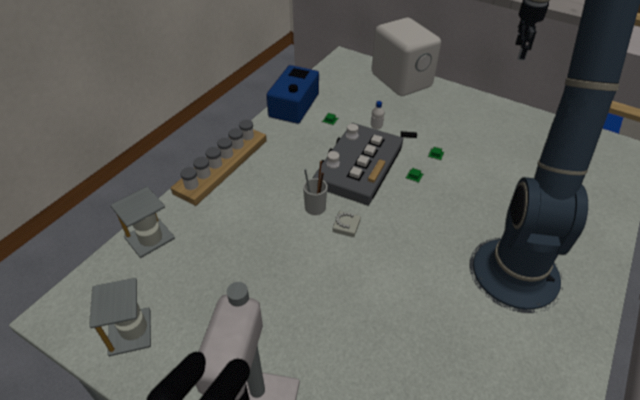

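The top view shows the console at about (408,200), with four white caps at (374,210), (399,208), (424,205) and (448,202). Possible mix-ups are the green look-alikes at (451,126), (415,277) and (472,284) and the white jar lids at (374,174) and (441,166). I'm choosing the four white squares on black bezels. The side view agrees, with the keys at about (357,172) to (377,140).

```bash
cat > h.py <<'E'
import numpy as np,cv2
def ray(f,u,v,z):
    d=np.array([(u-f["cx"])/f["fx"],(v-f["cy"])/f["fy"],1.]); R=f["R"]
    c=-R.T@f["t"]; w=R.T@d; return c+w*(z-c[2])/w[2]
def keys(f,box,thr=150,amin=60,amax=600):
    im=f["image"]; hsv=cv2.cvtColor(im,cv2.COLOR_RGB2HSV)
    m=((hsv[...,2]>thr)&(hsv[...,1]<60)).astype(np.uint8)
    k=np.zeros_like(m); x0,y0,x1,y1=box; k[y0:y1,x0:x1]=m[y0:y1,x0:x1]
    n,l,s,c=cv2.connectedComponentsWithStats(k)
    return [(c[i],s[i,4],s[i,2:4]) for i in range(1,n) if amin<s[i,4]<amax]
E
python3 - <<'E'
from h import *
for n,box in (("top",(340,185,480,225)),("side",(340,125,390,185))):
    f=dict(np.load(n+"0.npz")); print(n)
    for c,a,wh in keys(f,box,amin=20): 
        u,v=c; d=f["range_z"][int(v),int(u)]
        X=f["R"].T@(np.array([(u-f["cx"])/f["fx"]*d,(v-f["cy"])/f["fy"]*d,d])-f["t"])
        print(c.round(1),a,wh,ray(f,*c,.061).round(4),X.round(4))
f=dict(np.load("top0.npz"));a=cv2.resize(f["image"][140:260,320:500,::-1],(720,480),interpolation=2)
cv2.imwrite("pics/crop0.png",a)
E
```

```text
top
[448.3 201.2] 120 [12 12] [ 0.5126 -0.2242  0.061 ] [ 0.5126 -0.2243  0.0606]
[423.5 203.8] 121 [12 12] [ 0.5073 -0.1695  0.061 ] [ 0.507  -0.1691  0.0628]
[398.6 206.6] 122 [12 12] [ 0.5017 -0.1148  0.061 ] [ 0.5011 -0.1141  0.0649]
[373.6 209.3] 123 [12 12] [ 0.4961 -0.0598  0.061 ] [ 0.4966 -0.0602  0.0579]
side
```

View pics/crop0.png

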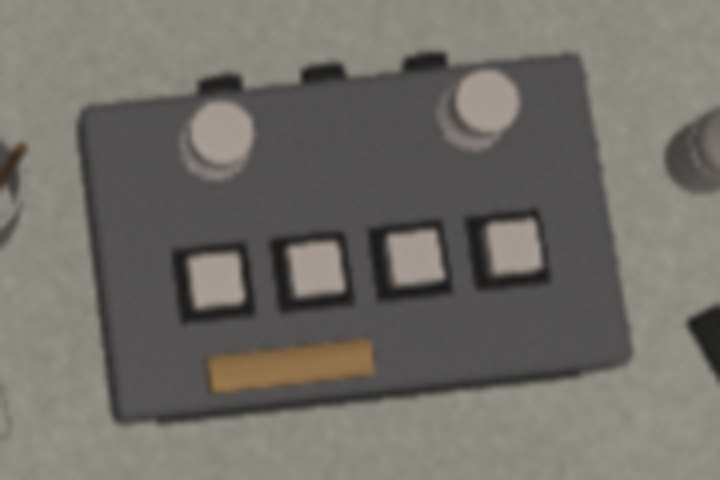

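The crop shows four white caps on black bezels, at full-image pixels (374,209) to (448,201). They're 55 mm apart as specified, with a console yaw of about 0.10, and z is about 0.061. Next I'll close the fingers, move above the row and check with the wrist camera.

```bash
python3 - <<'E'
from h import *
from plant import robot
robot.grip(0.0)
yaw=0.10-np.pi/2
robot.goto([0.505,-0.142,0.24],[np.pi,0,yaw])
s=robot.sense();print(s["t"],s["tcp_pos"],s["tcp_rot"],s["wrist_force"],s["joint_pos"],s["opening"])
f=robot.grab_frame("wrist");cv2.imwrite("pics/w1.png",f["image"][:,:,::-1]);np.savez("w1.npz",**f)
print(-f["R"].T@f["t"])
for c,a,wh in keys(f,(0,0,640,400),amin=400,amax=9000): print(c.round(1),a,wh,ray(f,*c,.061).round(4),f["range_z"][int(c[1]),int(c[0])])
E
```

```text
2.8833 [ 0.50486812 -0.14322638  0.23989653] [ 3.14137494e+00 -3.47117142e-04 -1.47268487e+00] [-0.81408331 -0.43216619  0.4010515 ] [ 0.49520227  0.21423006 -0.35092048  1.827144    0.08194173  1.11436951
 -1.35719363] 0.00018699623074770237
[ 0.58623353 -0.13591512  0.40872435]
[397.4  92.2] 1130 [37 39] [ 0.5924 -0.2127  0.061 ] 0.31027576
[239.6  93.9] 1123 [37 39] [ 0.5755 -0.0588  0.061 ] 0.3107112
[396.2 169. ] 633 [27 25] [ 0.5163 -0.2245  0.061 ] 0.35574913
[240.  169.5] 609 [27 24] [ 0.4996 -0.0612  0.061 ] 0.3553008
[291.9 169.9] 626 [26 25] [ 0.5045 -0.1155  0.061 ] 0.3530498
[344.2 169.4] 611 [26 24] [ 0.5105 -0.1702  0.061 ] 0.3549555
```

View pics/w1.png

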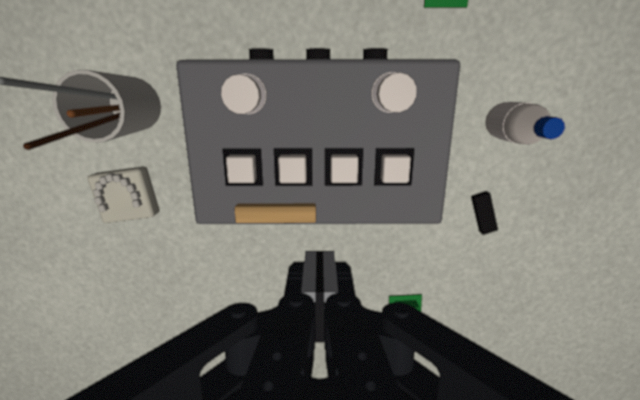

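The wrist view shows the four caps at rows of about 169 and columns 240, 292, 344 and 396. It agrees with the top view to within 4 mm, so I'll average the two. Now the light taps: at most 5.5 mm below the top of travel, with a force stop.

```bash
cat >> h.py <<'E'
K=[(.498,-.0605),(.503,-.1152),(.509,-.170),(.5145,-.2243)]
N=.011
def z_at(robot):
    s=robot.sense(); return s["tcp_pos"][2]-N, s["wrist_force"][2]
E
python3 - <<'E'
from h import *
from plant import robot
for i in (1,0,2,3):
    x,y=K[i]
    robot.move_straight([x,y,.075+N],vel=.12); robot.sleep(.2)
    f0=np.mean([z_at(robot)[1] for _ in range(5)])
    for d in (3.5,4.5,5.5):
        hit=robot.move_straight([x,y,.064-d/1000+N],vel=.015,contact_N=2.5); robot.sleep(.1)
        z,f=z_at(robot); print(i,d,hit,"depth",round((.064-z)*1e3,2),"F",round(f-f0,2))
        if hit or f-f0>3: break
    robot.move_straight([x,y,.075+N],vel=.05)
print(robot.sense()["t"])
E
```

```text
1 3.5 False depth 3.39 F 0.36
1 4.5 False depth 4.5 F -1.66
1 5.5 False depth 5.52 F -0.98
0 3.5 False depth 3.39 F -0.11
0 4.5 False depth 4.53 F 0.16
0 5.5 False depth 5.52 F -0.32
2 3.5 False depth 3.37 F 0.1
2 4.5 False depth 4.51 F 0.4
2 5.5 False depth 5.52 F 0.06
3 3.5 False depth 3.39 F 0.17
3 4.5 False depth 4.51 F -0.59
3 5.5 False depth 5.52 F 0.31
17.0667
```

No key registered as firm, and the force noise is about 1 N. Before going deeper I'll check the tip height against the key faces using the ranges already saved.

```bash
python3 - <<'E'
from h import *
f=dict(np.load("w1.npz"));rz=f["range_z"]
vv,uu=np.mgrid[0:400,0:640]
P=np.stack([(uu-f["cx"])/f["fx"]*rz,(vv-f["cy"])/f["fy"]*rz,rz],-1)
W=(P-f["t"])@f["R"]
def md(n,y0,y1,x0,x1): 
    w=W[y0:y1,x0:x1].reshape(-1,3);print(n,np.median(w,0).round(4),"sdz",w[:,2].std().round(4),"n",len(w))
for c in (240,292,344,396): md(f"key{c}",161,178,c-8,c+9)
md("deck",120,140,280,360); md("table",260,290,120,220); md("jar",85,100,232,248); md("jar2",85,100,390,405)
for v in range(248,300,6): print(v,W[v,308:334:6].round(3).tolist())
E
```

```text
key240 [ 0.5001 -0.061   0.061 ] sdz 0.0007 n 289
key292 [ 0.5058 -0.1157  0.0622] sdz 0.0204 n 289
key344 [ 0.5109 -0.1698  0.0615] sdz 0.0204 n 289
key396 [ 0.5162 -0.2245  0.0606] sdz 0.0007 n 289
deck [ 0.5474 -0.1403  0.045 ] sdz 0.0222 n 1600
table [ 3.274e-01  4.420e-02 -2.000e-04] sdz 0.0236 n 3000
jar [ 0.5778 -0.0634  0.0829] sdz 0.0008 n 240
jar2 [ 0.592  -0.2075  0.083 ] sdz 0.0374 n 225
248 [[0.386, -0.141, 0.001], [0.387, -0.149, 0.001], [0.388, -0.157, -0.0], [0.389, -0.165, 0.001], [0.389, -0.173, 0.0]]
254 [[0.517, -0.138, 0.273], [0.517, -0.141, 0.273], [0.518, -0.143, 0.275], [0.518, -0.146, 0.274], [0.518, -0.149, 0.273]]
260 [[0.517, -0.138, 0.279], [0.517, -0.141, 0.279], [0.518, -0.143, 0.28], [0.518, -0.146, 0.279], [0.519, -0.148, 0.28]]
266 [[0.517, -0.138, 0.284], [0.517, -0.141, 0.284], [0.518, -0.143, 0.285], [0.518, -0.146, 0.285], [0.518, -0.148, 0.285]]
272 [[0.517, -0.138, 0.289], [0.517, -0.141, 0.289], [0.517, -0.143, 0.289], [0.517, -0.146, 0.288], [0.517, -0.148, 0.288]]
278 [[0.517, -0.139, 0.294], [0.517, -0.141, 0.294], [0.517, -0.143, 0.293], [0.518, -0.146, 0.293], [0.518, -0.148, 0.294]]
284 [[0.517, -0.139, 0.298], [0.517, -0.141, 0.298], [0.517, -0.143, 0.297], [0.517, -0.145, 0.297], [0.518, -0.148, 0.298]]
290 [[0.518, -0.139, 0.303], [0.517, -0.141, 0.302], [0.518, -0.143, 0.302], [0.518, -0.145, 0.302], [0.518, -0.147, 0.302]]
296 [[0.518, -0.139, 0.307], [0.515, -0.141, 0.303], [0.515, -0.143, 0.303], [0.517, -0.145, 0.305], [0.519, -0.147, 0.307]]
```

The key faces, deck, table and jars all measure at the right heights. The visible finger edge, though, is at z≈0.272 where I expected 0.229, so the taps may never have touched a key. I'll check tip height from the side camera at the hover pose.

```bash
python3 - <<'E'
from h import *
from plant import robot
f=robot.grab_frame("side");np.savez("s2.npz",**f);w=robot.grab_frame("wrist");np.savez("w2.npz",**w)
s=robot.sense();p=s["tcp_pos"];print(p,s["t"],s["opening"])
def proj(f,X):
    c=f["R"]@X+f["t"];return np.array([f["fx"]*c[0]/c[2]+f["cx"],f["fy"]*c[1]/c[2]+f["cy"]])
x0,y0=310,90;k=6
def crop(f,x0,y0,w,h,k):return cv2.resize(f["image"][y0:y0+h,x0:x0+w,::-1],None,fx=k,fy=k,interpolation=2)
a=crop(f,x0,y0,120,90,5)
for dz,c in((-.011,(0,0,255)),(.03,(0,255,0))):
    q=proj(f,p+[0,0,dz]);print(dz,q,proj(w,p+[0,0,dz]));cv2.circle(a,tuple(int(v) for v in (q-[x0,y0])*5),3,c,-1)
b=cv2.resize(w["image"][:,:,::-1],(720,450))[:450]
cv2.imwrite("pics/s2.png",a)
cv2.imwrite("pics/w2.png",w["image"][:,:,::-1])
E
```

```text
[ 0.51434922 -0.22433575  0.08596401] 17.1667 0.0015405054773900365
-0.011 [376.46925616 134.53475271] [317.53712809 238.42747856]
0.03 [377.6650028  123.76541062] [317.19488881 274.94299241]
```

View pics/s2.png

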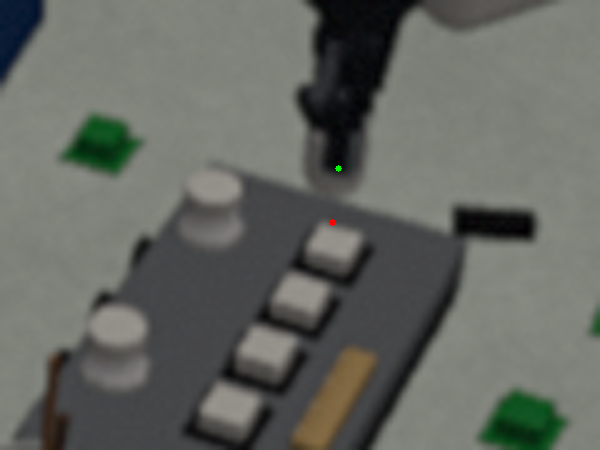

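View pics/w2.png

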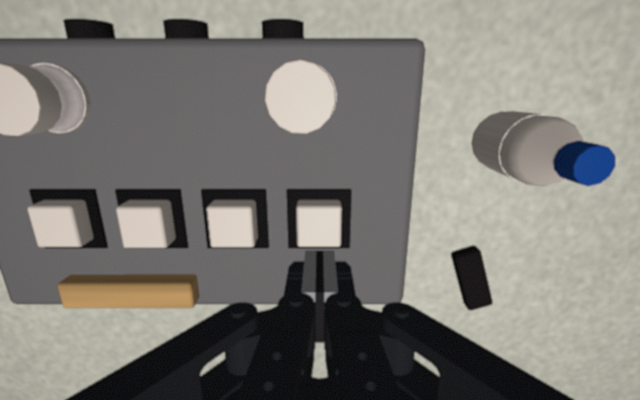

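The side view is ambiguous because the glue bottle sits behind the tip. In the wrist view the grey pads end at row 251 and don't cover the cap at (319,222), which again suggests the tips are higher than expected. I'll check the saved depth data for the tip's height in both views.

```bash
python3 - <<'E'
from h import *
p=np.array([.51435,-.22434,.08596])
for n in("s2","w2"):
    f=dict(np.load(n+".npz"));rz=f["range_z"]
    vv,uu=np.mgrid[0:400,0:640]
    P=np.stack([(uu-f["cx"])/f["fx"]*rz,(vv-f["cy"])/f["fy"]*rz,rz],-1)
    W=(P-f["t"])@f["R"]-p
    m=(rz>0)&(np.hypot(W[...,0],W[...,1])<.03)&(W[...,2]>-.013)
    z=W[m];z=z[z[:,2].argsort()];print(n,len(z));print((z[:400:12]*1e3).round(1).tolist())
    if n=="s2":
        for v in range(104,140,3):print(v,[(W[v,u]*1e3).round(0).astype(int).tolist() for u in (372,375,378,381)],f["image"][v,377])
E
```

```text
s2 277
[[5.3, 6.8, 27.6], [2.2, 14.9, 37.8], [6.0, 14.9, 43.6], [-9.9, 8.1, 49.4], [-5.5, 13.6, 54.8], [-5.5, 14.6, 59.0], [-10.9, -11.1, 74.0], [-14.9, 24.5, 79.7], [-8.5, 13.3, 88.0], [-14.9, -4.4, 97.3], [-9.1, 10.8, 100.7], [-14.3, -16.3, 107.4], [-18.1, 18.5, 112.2], [-15.6, -11.3, 117.7], [-14.6, -5.4, 124.1], [-14.9, -10.3, 128.3], [-14.0, -11.7, 130.5], [-19.5, 13.1, 133.3], [-12.6, 26.4, 141.8], [-29.9, 1.1, 204.8], [-28.9, -7.6, 295.5], [-28.2, -8.6, 297.7], [-12.3, 19.8, 398.6], [-24.0, 8.7, 412.2]]
104 [[130, -237, -88], [-3, 42, 127], [-11, 40, 129], [-13, 23, 120]] [27 28 30]
107 [[1, 52, 122], [-8, 50, 124], [-5, 22, 106], [-9, 11, 101]] [22 23 26]
110 [[-3, 57, 116], [-11, 56, 119], [-16, 47, 115], [-12, 14, 93]] [16 20 21]
113 [[0, 50, 100], [-12, 56, 109], [-17, 45, 104], [-13, 15, 83]] [ 8 10 11]
116 [[8, 29, 73], [-2, 31, 79], [-15, 40, 89], [-13, 12, 71]] [ 6  9 10]
119 [[68, -108, -48], [5, 13, 54], [-6, 15, 59], [-11, 5, 55]] [ 8  9 12]
122 [[65, -104, -56], [4, 11, 42], [-7, 16, 49], [-9, -2, 39]] [8 9 9]
125 [[64, -105, -69], [5, 7, 28], [-8, 16, 39], [41, -1
[... 315 characters left out ...]
12, -10, -22]] [148 144 137]
w2 19916
[[12.5, -5.6, 29.1], [13.1, -4.5, 30.5], [12.5, 4.5, 31.1], [12.7, 0.4, 31.6], [12.3, 6.3, 32.0], [12.8, -2.3, 32.3], [9.4, -10.3, 32.8], [13.4, -4.0, 33.1], [9.4, -7.6, 33.4], [13.7, -4.4, 33.6], [13.0, -0.9, 33.9], [13.2, -1.3, 34.2], [8.3, 8.5, 34.4], [7.9, 8.5, 34.6], [13.2, -3.1, 34.8], [13.0, -5.3, 35.0], [12.7, -0.9, 35.2], [9.5, -8.8, 35.3], [10.0, -7.4, 35.5], [13.3, -4.4, 35.7], [9.9, -8.3, 36.0], [7.8, 7.9, 36.2], [13.3, 4.0, 36.4], [8.1, 7.5, 36.6], [13.2, -3.5, 36.7], [12.8, -3.1, 36.9], [12.8, -2.2, 37.1], [9.0, -7.4, 37.3], [10.4, -9.9, 37.5], [12.5, 3.5, 37.6], [13.5, -0.8, 37.7], [9.5, -8.2, 37.9], [10.5, -12.9, 38.1], [12.2, 5.2, 38.3]]
```

Both cameras put the real fingertips about 28–30 mm above the reported TCP, where they should be 11 mm below it. So the taps only touched air. I'll measure the offset by touching the bare front strip of the fixed console to the right of the block, at a known height of 45 mm.

```bash
python3 - <<'E'
from h import *
from plant import robot
x,y=.467,-.229
robot.move_straight([x,y,.086],vel=.12)
h=robot.move_straight([x,y,.030],vel=.08,contact_N=4)
if not h:
    robot.sleep(.15)
    h=robot.move_straight([x,y,.004],vel=.012,contact_N=3.5)
s=robot.sense();print(h,s["tcp_pos"],s["wrist_force"],s["t"],s["tcp_rot"])
robot.sleep(.15);s=robot.sense();print(s["tcp_pos"],s["wrist_force"])
robot.move_straight([x,y,.03],vel=.1);robot.sleep(.1);s=robot.sense();print(s["tcp_pos"],s["wrist_force"],s["t"])
E
```

```text
True [ 0.46699492 -0.22899546  0.01869658] [ 0.09595237 -0.15306646  4.44068458] 19.825 [ 3.14119535e+00  4.05179160e-05 -1.47076584e+00]
[ 0.4669989  -0.22898264  0.01870201] [ 0.09539212 -0.08370711  5.68877742]
[ 0.46667818 -0.22891966  0.02963206] [-0.15587436 -0.11012208 -0.86166773] 20.3417
```

The touch puts the real tip at TCP + 26.3 mm in z, which agrees with both cameras. I'll redo the taps with that offset.

```bash
sed -i 's/^N=.*/N=-.0263/' h.py; python3 - <<'E'
from h import *
from plant import robot
robot.move_straight([.467,-.229,.070+N],vel=.12)
def force(n=6):
    a=[]
    for _ in range(n): robot.sleep(.03); a.append(robot.sense()["wrist_force"][2])
    return np.mean(a)
for i in (3,2,1,0):
    x,y=K[i]
    robot.move_straight([x,y,.070+N],vel=.1); f0=force()
    hit=robot.move_straight([x,y,.064-.006+N],vel=.015,contact_N=3)
    f=force(); z=robot.sense()["tcp_pos"][2]-N
    print(i,hit,"depth",round((.064-z)*1e3,2),"F",round(f-f0,2))
    robot.move_straight([x,y,.070+N],vel=.06)
    if hit: break
print(robot.sense()["t"])
E
```

```text
3 False depth 5.97 F 0.07
2 False depth 5.97 F 0.72
1 False depth 5.98 F 0.81
0 True depth 3.9 F 5.05
29.7917
```

Key 0, the leftmost and nearest y≈-0.06, stands firm: 5 N at 3.9 mm. The other three gave 0.1–0.8 N at 6 mm, so they're soft. Now I'll press key 0 all the way down.

```bash
python3 - <<'E'
from h import *
from plant import robot
x,y=K[0]
for d in (.008,.0118):
    hit=robot.move_straight([x,y,.064-d+N],vel=.015,contact_N=20)
    robot.sleep(.15); z,f=z_at(robot); print(hit,"depth",round((.064-z)*1e3,2),"F",round(f,2))
robot.move_straight([x,y,.070+N],vel=.08)
robot.move_straight([.505,-.142,.21],vel=.2); robot.sleep(.2)
s=robot.sense();print(s["t"],s["wrist_force"])
f=robot.grab_frame("wrist");cv2.imwrite("pics/w3.png",f["image"][:,:,::-1]);rz=f["range_z"]
vv,uu=np.mgrid[0:400,0:640]
P=np.stack([(uu-f["cx"])/f["fx"]*rz,(vv-f["cy"])/f["fy"]*rz,rz],-1);W=(P-f["t"])@f["R"]
for c,a,wh in keys(f,(0,0,640,400),amin=400,amax=9000):
    u,v=c.astype(int);print(c.round(0),a,np.median(W[v-7:v+8,u-7:u+8].reshape(-1,3),0).round(4))
E
```

```text
False depth 7.53 F 7.03
False depth 11.05 F 9.15
33.225 [ 0.63128118 -0.75012719 -0.16248061]
[409.  92.] 1390 [ 0.5924 -0.2071  0.083 ]
[235.  93.] 1429 [ 0.5762 -0.0636  0.083 ]
[ 16. 115.] 1671 [ 5.264e-01  1.919e-01 -3.000e-04]
[234. 176.] 752 [ 0.5008 -0.0607  0.0639]
[292. 175.] 713 [ 0.5054 -0.1147  0.0605]
[349. 176.] 753 [ 0.511  -0.1695  0.0607]
[405. 176.] 744 [ 0.5168 -0.224   0.0608]
```

View pics/w3.png

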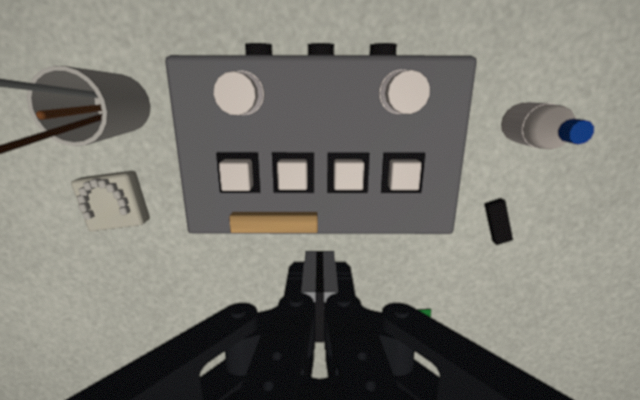

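The wrist view shows the pressed key at (234,176) now at z = 63.9 mm, up at 0 travel. The other three sit at about 60.6 mm, 3.4 mm down and still free. The jars read the same positions as before and the block looks in place. The hand is well clear, so I'm handing in.

```bash
python3 -c "
from plant import robot
robot.close_job()"
```

```text
the job is handed in; nothing more can be done
```

The latched key was the leftmost one, at about (0.50, -0.06). I pressed it to about 11 mm (9 N), its catch let go and it sprang up, and I handed the job in at about 33 s.

- **Finding it:** it stood firm at 5 N when 3.9 mm down. The other three gave 0.1–0.8 N at 6 mm, about the size of the force noise, so they showed as soft only by not standing firm.
- **After the press:** wrist-camera depth put the pressed key's face at 63.9 mm, the top of its travel. The other three read about 60.6 mm, so none had latched. The jars measured within about 2 mm of their earlier positions, and everything else in view looked undisturbed. The hand ended with the TCP at z = 0.21, clear of everything.
- **What disagreed:** the stated fingertip position was wrong. The tips are about 26 mm above the reported TCP, not 11 mm below it. My first round of taps therefore touched only air. Both cameras' depth showed the gap, and a light touch on the console's bare front strip gave the offset I used for the real taps.
- **Camera mismatch:** the top and wrist cameras disagreed by 3–4 mm in x on the key positions. I used the average, which was close enough for 28 mm caps.

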